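# Clamp a bearing in the bench gauge with its ratchet knob

## Robot

A 7-joint arm with a two-finger parallel gripper is mounted at the origin on the work surface. World frame = base frame: x ahead of the robot, y to its left, z up, the work surface at z = 0. Lengths are in m, angles in rad, forces in N, time in s.
With the tool pointing down it reaches from about 0.35 to 0.9 m from the base axis. Payload 19.9 kg.
Tool frame: the origin (TCP) lies at the very end of the fingers, on their centre line; the grasp point (between the pads) lies 19 mm behind it; z points along the fingers, y is the direction in which the jaws open and shut (so a half turn about z gives the same grasp; the last joint's range is limited). The gripper opens to 85 mm and grips with 20 to 120 N. Pads are 22 mm wide; open, the fingers measure 114 mm over their backs; the gripper's body (76 mm by 85 mm) begins 54 mm behind the grasp point. The pads swing forward as they close: fully open they stand 13 mm farther back than shut.
Start: joints at [1.306, 0.417, -0.01, 1.614, 0.005, 1.111, -0.053], TCP at [0.138, -0.61, 0.2] pointing down, gripper open.
Joint ranges: [-2.81, 2.81], [-0.39, 2.02], [-1.27, 1.25], [0.06, 2.57], [-1.19, 4.33], [0.19, 2], [-2.82, 2.82]. Speed limits (rad/s): [1.89, 1.89, 2.39, 2.39, 3.01, 3.01, 3.01].

## Interface

Orientations are given as a rotation vector (axis times angle).
In Python, from bench import manip gives the robot as it stands.
- The arm moves only by the tool apply_moves, never from a script. Its argument "moves" is a list of rows, each a list of 3 entries, a list of its own where there are three numbers: the shift along the tool's x, y, z in mm, then the turn about the tool's z in rad, then the finger opening in mm, from 0 to 85.4. In form: [[[tx, ty, tz], twist, hand], ...]. A call has 1 to 12 rows; each row is the pose to reach, as a shift and turn from the pose measured when the call began, along the tool's axes at that moment; what a row does not reach only later rows make up. A row lasts 1/8 s, in which the tool goes at most 62.5 mm and 10.7 degrees, less where a joint would pass 70% of its speed; a pose out of reach is approached as far as the arm can. A call with a gripper value outside its range is refused whole. The fingers move at their own pace and stop on an object; "squeeze" is the grip in N (left out, the last holds). Time passes only in rows, so rows that repeat a pose let the fingers close. It gives the time, the measured TCP pose, the force and the opening at its end, in the units of the state.
- manip.get_state(): the state, without advancing time (a new reading comes with each control period).
- manip.capture(name): name is "scene" or "top"; returns a dict with "image" (480x640x3 uint8, red, green, blue), "range_z" (480x640 float32, m along the optical axis (not along the pixel's ray), 0 where there is no reading), "camera_matrix" (3x3 intrinsics, pixels), "R" (3x3) and "t" (3): a world point X has camera coordinates R X + t. Camera axes: x right, y down, z forward; pixel columns grow to the right and rows downward; lengths in m; the calibration is good to about 2 mm. A picture is of the moment at which its call begins.
- manip.job_done(): hands the job in, once; it reports no verdict.
Trained networks look in a picture, given as the dict that the camera call returned (one of the last four; its "shot" number tells which), for a name from the list of things; names that differ only in an ending like _2 or _b are one class to them, and where a whole thing is asked for, a point or a joint stands for the part that bears it (a point fixed in the world has none). Each returns a list of dicts, best first, with "p" (0 to 1); they miss things now and then, are a little off and sometimes report something else, mostly with a low value. They report only what shows in the picture. A call takes as long as a camera call. They do not tell look-alikes from the thing itself.
- manip.look_for(picture, name): "bbox" ([left, top, right, bottom] in pixels, round what is visible of it).
The state is a dict: "clock": time; "joint_pos": joint angles; "joint_velocities": joint speeds; "joint_efforts": joint torques, N m; "tcp_pos": TCP position; "tcp_rot": TCP orientation; "force": force on the tool from outside, world axes, zero at the start; "wrist_torque": the same for the moment, N m; "finger_gap": finger opening in m.
Only numpy, scipy, OpenCV 4.12 (cv2) and the standard library are available. Lean on these libraries where they do the work, as an engineer would, in place of code of your own. Each camera call takes 0.05 s, during which the arm holds its last target. There are 200 camera calls.

## Task

Lay the small ball bearing flat on the gauge's plate, between its vee anvil and its spindle, and let go of it. Then turn the ratchet knob on top clockwise until the spindle holds the bearing fully home in the vee and the ratchet slips, give it three to five clicks of slip and no more, and let go. Only ever turn the knob, never the drum under it, never ram the bearing into the vee, and leave the other things on the bench where they are.

Things in the scene. Friction and masses are not known exactly. Their poses are not given: they have to be found in the camera images.
- gauge: The bench gauge, fixed to the bench: dark steel plate 120 x 230 x 18 mm (x, y, z; origin: centre of the underside). Vee anvil near its -y end. On the +y end (x -32 to 32, y 35 to 105 mm) a grey housing, 36 mm high above the plate, carries drum and knob. A 10 mm spindle with a 14 mm flat end, 8 mm above the plate, comes out of it along -y; it starts 8 to 22 mm short of a bearing lying home in the vee.
- seat (a point): Centre (half-way up, 7 mm above the plate) of the small bearing when it lies flat on the plate fully home against both faces of the vee. Axes as the gauge: +y points to the spindle and the knob, -y into the vee, z up. It lies 60 mm from the gauge's origin on the -y side and 130 mm from the knob's axis.
- vee: The vee anvil, a rigid steel block on the plate, 12 mm high, 44 mm wide in x; two upright faces open to +y, touching the bearing 30 degrees either side of -y. They reach 18 mm either side of the middle and end 13 mm short of the seat's centre, so fingers holding the bearing across x clear them. Origin on the plate under the seat. The bearing must not be pressed into it with more than about 25 N.
- drum_axis (a point): Axis and underside of the drum: a graduated aluminium drum under the knob, 52 mm in diameter, 62 to 73 mm above the bench; it turns with the spindle (clockwise from above closes, 5 mm per rad, about 0.085 N m of friction, stays where left). The ratchet knob drives it. Do not turn it directly: that bypasses the ratchet and overloads the bearing.
- knob_grip (a point): On the ratchet knob's upright axis at half its height, 92 mm above the bench. Fluted dark steel cylinder 34 mm in diameter, 30 mm high (77 to 107 mm above the bench, 4 mm clear of the drum); grips at any angle, turns endlessly. Clockwise from above closes the spindle. Once the bearing stops it, the ratchet slips at 0.16 N m (about 15 N on the bearing) and the drum stands still.
- ratchet (a joint): Slip of the ratchet: how far (rad) the knob has turned relative to the drum. 0 at the start; grows only as the ratchet slips clockwise; one click each 0.262 rad (24 to the turn). Three clicks = 0.79, five = 1.31. The slip shows too in the white mark on the knob turning while the drum's graduations stand still; its torque is smooth and is felt only while the knob turns, not at rest.
- bearing_center (a point): Centre, half-way up, of the small ball bearing, the one to be clamped: steel rings with black seals, 42 mm outside diameter, 20 mm bore, 14 mm high, about 0.09 kg. It starts lying flat on the bench beside the gauge (its -y side). z is the bearing's axis.
- big_bearing: Bystander: a larger loose ball bearing of the same look, 62 mm in diameter, 18 mm high, lying flat on the bench; it and the small one may have changed places. Origin at the centre of its underside.
- oiler: Bystander: a small white upright bottle with a black cap, 40 mm in diameter, 90 mm high. Origin at the centre of its foot.
- screwdriver: Bystander: a screwdriver lying on the bench, 170 mm long along its x axis, black handle.
There are look-alikes about, which are no part of the job. What is shaped like the part that bears bearing_center but brown or purple is not meant.

How it is judged:
By the outcome, as a careful person would: the job done as asked, in the order asked, and still so for the second after the job is handed in, with the robot touching nothing.
It also fails if it takes over 70 s, if anything falls off the work surface, if the arm or the gripper's body presses on something with over 40 N, if the wrist force passes 120 N, or if a joint passes its speed limit or range.

## Working session

There is one attempt and no reset: what is moved stays moved. The work goes in short steps, Python scripts to look and compute and a tool call to move; the robot and the scene stay as the last step left them, time stands still between calls to the robot, and variables do not carry over. Pictures are saved under pics/ and viewed, about 8 in all and at most 12, crops included, and the job is handed in when it is done.

Besides the shell and the picture viewer there is one more tool, called after "Call:" in YAML: its name, and indented under it one key for each argument. apply_moves: Moves the arm, as the interface text tells. Its arguments: {"type":"object","properties":{"moves":{"type":"array","items":{"type":"array"}},"squeeze":{"type":"number"}},"required":["moves"]}

```bash
ls; mkdir -p pics; python3 - <<'E'
from bench import manip
import cv2
s=manip.get_state(); print({k:(v if not hasattr(v,'round') else v) for k,v in s.items()})
for n in ("scene","top"):
    p=manip.capture(n); cv2.imwrite(f"pics/{n}0.png",p["image"][:,:,::-1])
    print(n,p["shot"],p["camera_matrix"],p["R"],p["t"])
    for o in ("gauge","bearing_center","big_bearing","knob_grip","vee","drum_axis"):
        print(o,[(d["bbox"],d["p"]) for d in manip.look_for(p,o)][:4])
E
```

```text
pics
{'clock': 0.0, 'joint_pos': array([ 1.30647854,  0.41798315, -0.01035101,  1.61417175,  0.00469597,
        1.11070488, -0.05301729]), 'joint_velocities': array([ 0.00021129, -0.00097109, -0.00135942, -0.00084374,  0.0002142 ,
       -0.00025808,  0.00023145]), 'joint_efforts': array([-7.97478660e-04, -8.64436483e+01,  6.78454097e-01, -4.34896910e+01,
        1.91278261e-02,  7.43632409e-03,  3.67725136e-06]), 'tcp_pos': array([ 0.13804188, -0.60916591,  0.19925537]), 'tcp_rot': array([-3.12089246e+00, -3.49193077e-01,  3.24814267e-04]), 'force': array([-0.33319022,  0.24065397,  0.54999278]), 'wrist_torque': array([-0.00687338,  0.04901088,  0.03829555]), 'finger_gap': 0.08503725976186614}
scene 1 [[501.43454135   0.         321.93507704]
 [  0.         501.43454135 237.30291988]
 [  0.           0.           1.        ]] [[ 0.76381944  0.64542914  0.00104293]
 [ 0.54435359 -0.64333385 -0.53833144]
 [-0.34678384  0.41175574 -0.84273256]] [-0.43155325 -0.24171975  1.12645815]
gauge [([270.6, 212.3, 410.4, 340.5], 0.92), ([206.2, 333.4, 236.5, 358.4], 0.55), ([288.6, 287.0, 312.2
[... 329 characters left out ...]
um_axis [([272.1, 215.7, 407.8, 340.8], 0.91)]
top 2 [[473.0266416    0.         325.99283062]
 [  0.         473.0266416  242.64086635]
 [  0.           0.           1.        ]] [[-0.02981927 -0.99954511 -0.00451394]
 [-0.99632765  0.0300853  -0.08016284]
 [ 0.08026218  0.00210697 -0.99677156]] [0.03529576 0.53507062 1.01942012]
gauge [([272.5, 181.6, 382.7, 248.6], 0.71)]
bearing_center [([417.2, 274.7, 437.5, 288.8], 0.75), ([424.9, 238.0, 444.0, 254.4], 0.6), ([473.4, 270.4, 492.8, 290.5], 0.58), ([469.7, 235.4, 489.8, 254.4], 0.57)]
big_bearing [([429.3, 181.1, 457.6, 211.2], 0.96)]
knob_grip [([274.0, 185.8, 379.3, 248.8], 0.67)]
vee [([359.2, 210.8, 374.2, 232.5], 0.67)]
drum_axis []
```

```bash
python3 - <<'E'
import cv2
a=cv2.imread("pics/scene0.png")[190:440,130:430]; b=cv2.imread("pics/top0.png")[150:330,250:520]
cv2.imwrite("pics/s1.png",cv2.resize(a,(720,600),interpolation=cv2.INTER_CUBIC))
cv2.imwrite("pics/t1.png",cv2.resize(b,(810*800//810,533),interpolation=cv2.INTER_CUBIC))
E
```

```text
(no output)
```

View pics/s1.png

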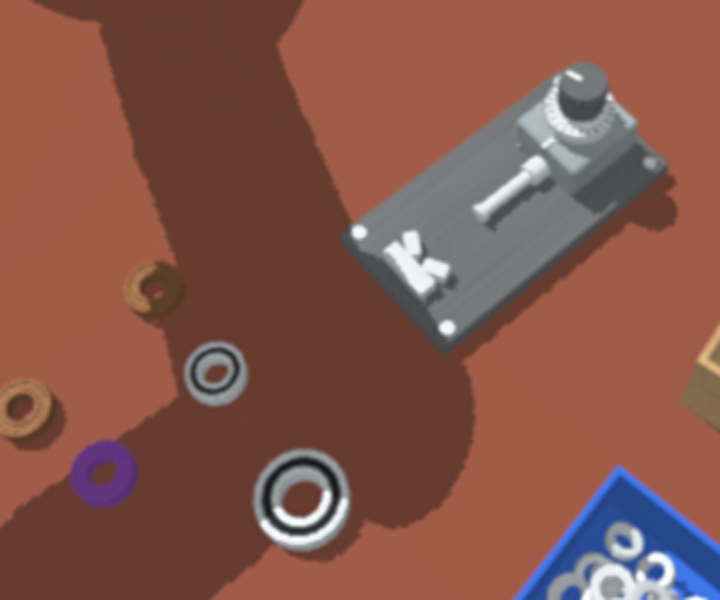

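View pics/t1.png

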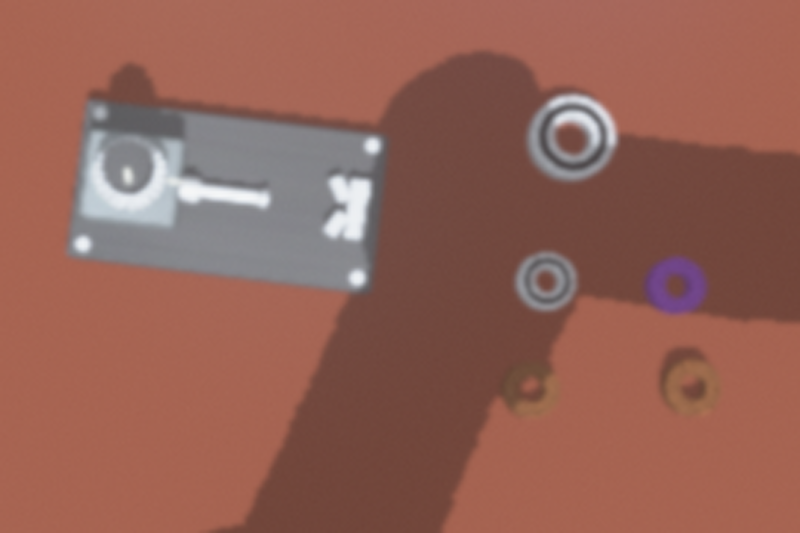

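The top view shows the gauge upper left, with its knob near pixel (293,207), its vee near (367,220), and the spindle pointing right. The steel small bearing is at (435,245) and the big one is at (443,197). The purple and brown rings are look-alikes. Next I measure positions from depth.

```bash
cat > h.py <<'E'
import numpy as np, cv2
from scipy.spatial.transform import Rotation as Ro
from bench import manip
def cloud(p):
    K=p["camera_matrix"]; z=p["range_z"]; v,u=np.mgrid[0:480,0:640]
    c=np.stack([(u-K[0,2])/K[0,0]*z,(v-K[1,2])/K[1,1]*z,z],-1)
    X=(c-p["t"])@p["R"]; X[z==0]=np.nan; return X
def ray(p,u,v,h):
    K=p["camera_matrix"]; d=p["R"].T@np.array([(u-K[0,2])/K[0,0],(v-K[1,2])/K[1,1],1]); o=-p["R"].T@p["t"]
    return o+d*(h-o[2])/d[2]
def proj(p,X):
    c=p["R"]@X+p["t"]; q=p["camera_matrix"]@c; return q[:2]/q[2]
def circ(xy):
    return cv2.minEnclosingCircle(np.float32(xy*1000))
E
cat > m.py <<'E'
from h import *
np.set_printoptions(precision=4,suppress=True)
for n,uv in (("top",(434.6,244.8)),("scene",(219.6,345.4))):
    p=manip.capture(n); X=cloud(p); P=X.reshape(-1,3)
    print(n,"bench z",np.nanmedian(P[np.abs(P[:,2])<.01,2]))
    b0=ray(p,*uv,.014); print("bearing ray",b0)
    m=(np.hypot(*(P[:,:2]-b0[:2]).T)<.03)&(P[:,2]>.006)&(P[:,2]<.025); q=P[m]
    (c,r)=circ(q[:,:2]); print(" depth circ",c,r,"z",np.percentile(q[:,2],[10,50,90]),m.sum())
    k=P[(P[:,2]>.095)&(P[:,2]<.12)&(np.hypot(P[:,0]-.12,P[:,1]+.3)<1)]
    g=ray(p,*((293,207) if n=="top" else (373,228)),.107); k=k[np.hypot(*(k[:,:2]-g[:2]).T)<.04]
    print("knob ray",g,"circ",circ(k[:,:2]),"z",np.median(k[:,2]))
    m=(P[:,2]>.012)&(P[:,2]<.024)&(np.hypot(*(P[:,:2]-g[:2]).T)<.26)
    M=np.uint8(m.reshape(480,640)); nl,L,st,ce=cv2.connectedComponentsWithStats(M)
    i=1+np.argmax(st[1:,4]); q=P[(L==i).ravel()]
    print("plate",cv2.minAreaRect(np.float32(q[:,:2]*1000)),"z",np.median(q[:,2]))
E
python3 m.py
```

```text
top bench z 0.0009387602091952199
bearing ray [ 0.5244 -0.2209  0.014 ]
 depth circ (527.7262573242188, -218.2373809814453) 22.784568786621094 z [0.0113 0.014  0.017 ] 236
knob ray [0.6037 0.0839 0.107 ] circ ((607.7889404296875, 86.34658813476562), 18.078195571899414) z 0.10760719410458783
plate ((596.9906616210938, 17.416610717773438), (230.01605224609375, 120.47687530517578), 81.20137786865234) z 0.018830735179525833
scene bench z 0.001765042273645006
bearing ray [ 0.5282 -0.2221  0.014 ]
 depth circ (530.0672607421875, -220.5699005126953) 24.860143661499023 z [0.0113 0.0146 0.0166] 428
knob ray [0.613  0.0781 0.107 ] circ ((607.2366333007812, 83.39614868164062), 18.469650268554688) z 0.1080403727242423
plate ((597.1240234375, 15.227813720703125), (232.24569702148438, 120.67784881591797), 81.1799087524414) z 0.019471789016168337
```

```bash
cat >> h.py <<'E'
a=np.deg2rad(81.2); GY=np.array([np.cos(a),np.sin(a),0]); GX=np.array([np.sin(a),-np.cos(a),0])
G=np.array([.597,.0165,0]); BR=np.array([.528,-.2195,0])
def delta(target,ydir=None):
    s=manip.get_state(); R=Ro.from_rotvec(s["tcp_rot"]).as_matrix()
    tw=0
    if ydir is not None:
        l=R.T@ydir; tw=np.arctan2(-l[0],l[1])
        tw=(tw+np.pi/2)%np.pi-np.pi/2
    print("tcp",s["tcp_pos"].round(4),"j7",s["joint_pos"][6].round(3),"gap",s["finger_gap"].round(4),"F",s["force"].round(1),"T",s["wrist_torque"].round(3),"axes x",R[:,0].round(3),"z",R[:,2].round(3))
    print("delta mm",(R.T@(np.asarray(target)-s["tcp_pos"])*1000).round(1),"twist",round(tw,3),"t",round(s["clock"],2))
E
python3 -c "
from h import *
delta([BR[0],BR[1],.1],GX)"
```

```text
Traceback (most recent call last):
  File "h.py", line 23, in delta
    print("tcp",s["tcp_pos"].round(4),"j7",s["joint_pos"][6].round(3),"gap",s["finger_gap"].round(4),"F",s["force"].round(1),"T",s["wrist_torque"].round(3),"axes x",R[:,0].round(3),"z",R[:,2].round(3))
                                                                            ^^^^^^^^^^^^^^^^^^^^^
AttributeError: 'float' object has no attribute 'round'
```

```bash
sed -i 's/s\["finger_gap"\].round(4)/round(s["finger_gap"],4)/' h.py
python3 -c "
from h import *
delta([BR[0],BR[1],.1],GX)"
```

```text
tcp [ 0.1381 -0.6096  0.1999] j7 -0.053 gap 0.0851 F [ 0.1 -0.8 -0.4] T [ 0.001 -0.041 -0.01 ] axes x [ 0.975  0.221 -0.   ] z [-0. -0. -1.]
delta mm [ 466.5 -294.3   99.8] twist -1.194 t 0.8
```

Call:
apply_moves:
  moves:
    - [[466.5, -294.3, 20], -1.194, 62]
    - [[466.5, -294.3, 20], -1.194, 62]
    - [[466.5, -294.3, 20], -1.194, 62]
    - [[466.5, -294.3, 20], -1.194, 62]
    - [[466.5, -294.3, 20], -1.194, 62]
    - [[466.5, -294.3, 20], -1.194, 62]
    - [[466.5, -294.3, 20], -1.194, 62]
    - [[466.5, -294.3, 20], -1.194, 62]
    - [[466.5, -294.3, 40], -1.194, 62]
    - [[466.5, -294.3, 60], -1.194, 62]
    - [[466.5, -294.3, 80], -1.194, 62]
    - [[466.5, -294.3, 80], -1.194, 62]

```text
clock: 2.3
tcp_pos: [0.5273, -0.2191, 0.1188]
tcp_rot: [-2.384, -2.043, 0.001]
force: [-0.1, -0.5, 1.6]
finger_gap: 0.0622
```

```bash
python3 - <<'E'
from h import *
delta([BR[0],BR[1],.003],GX)
p=manip.capture("scene"); cv2.imwrite("pics/s2.png",cv2.resize(p["image"][190:440,130:430,::-1],(720,600),interpolation=cv2.INTER_CUBIC))
X=cloud(p)
for n in ("bearing_center",):
  for d in manip.look_for(p,n): 
    b=d["bbox"]; print(n,d["p"],b,ray(p,(b[0]+b[2])/2,(b[1]+b[3])/2,.007).round(4))
E
```

```text
tcp [ 0.5273 -0.2191  0.1188] j7 -0.006 gap 0.0622 F [-0.1 -0.5  1.6] T [ 0.004 -0.011  0.029] axes x [0.153 0.988 0.001] z [-0.002  0.001 -1.   ]
delta mm [ -0.4   1.  115.8] twist -0.0 t 2.3
bearing_center 0.79 [158.2, 376.1, 184.2, 403.3] [ 0.5201 -0.3229  0.007 ]
bearing_center 0.71 [129.1, 346.2, 149.8, 373.2] [ 0.4417 -0.3243  0.007 ]
bearing_center 0.59 [206.0, 334.9, 237.1, 356.6] [ 0.5283 -0.2193  0.007 ]
bearing_center 0.55 [179.3, 299.2, 202.3, 322.5] [ 0.4405 -0.2098  0.007 ]
```

View pics/s2.png

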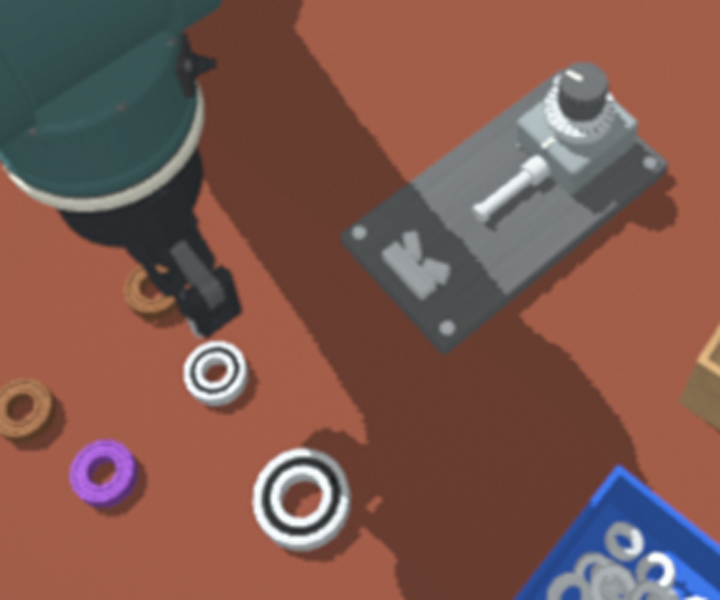

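The gripper hangs above the steel small bearing, which is at full-image pixel (221,346). The network puts it at (0.528,-0.219), which agrees with the depth measurement. Now I descend and grip.

Call:
apply_moves:
  moves:
    - [[0, 1, 40], 0, 60]
    - [[0, 1, 80], 0, 60]
    - [[0, 1, 105], 0, 60]
    - [[0, 1, 115.5], 0, 60]
    - [[0, 1, 115.5], 0, 60]
    - [[0, 1, 115.5], 0, 38]
    - [[0, 1, 115.5], 0, 38]
    - [[0, 1, 115.5], 0, 38]
    - [[0, 1, 115.5], 0, 38]
  squeeze: 40

```text
clock: 3.52
tcp_pos: [0.5294, -0.2198, 0.0052]
tcp_rot: [2.385, 2.043, 0.001]
force: [0.5, 0.6, -0.8]
finger_gap: 0.0377
```

```bash
python3 - <<'E'
from h import *
S=G-60*GY/1000+.0035*GY; print(S)
delta([S[0],S[1],.08],GX)
E
```

```text
[ 0.5883563 -0.0393349  0.       ]
tcp [ 0.5294 -0.2198  0.0052] j7 -0.081 gap 0.0377 F [ 0.5  0.6 -0.8] T [ 0.035  0.024 -0.021] axes x [ 0.154  0.988 -0.   ] z [ 0.001 -0.    -1.   ]
delta mm [187.4  30.6 -74.8] twist -0.001 t 3.52
```

```bash
python3 - <<'E'
from h import *
p=manip.capture("scene"); cv2.imwrite("pics/s3.png",cv2.resize(p["image"][280:400,160:304,::-1],(720,600),interpolation=cv2.INTER_CUBIC))
for d in manip.look_for(p,"bearing_center"): 
    b=d["bbox"]; print(d["p"],b,ray(p,(b[0]+b[2])/2,(b[1]+b[3])/2,.007).round(4))
E
```

```text
0.84 [130.1, 347.5, 149.7, 373.6] [ 0.4434 -0.3247  0.007 ]
0.73 [156.3, 373.5, 185.5, 401.9] [ 0.5173 -0.3211  0.007 ]
0.58 [209.7, 341.1, 227.8, 358.3] [ 0.5297 -0.2272  0.007 ]
```

View pics/s3.png

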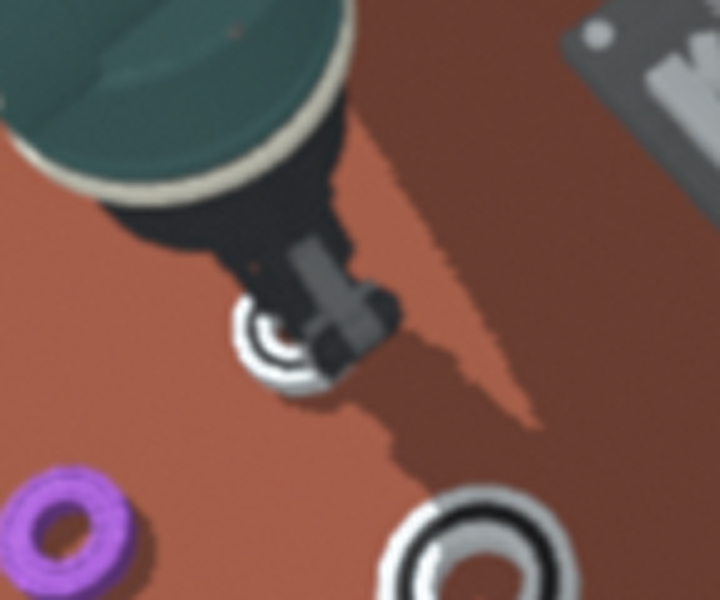

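The finger stands against the bearing, whose visible part is around pixel (217,347). It has barely moved, but the gap reads under 42 mm. I'll command tighter to see whether the fingers are really stopped by the bearing.

Call:
apply_moves:
  moves:
    - [[0, 0, 0], 0, 34]
    - [[0, 0, 0], 0, 34]

```text
clock: 3.88
tcp_pos: [0.5293, -0.2197, 0.0051]
tcp_rot: [2.386, 2.044, 0.0]
force: [0.2, -0.1, 0.5]
finger_gap: 0.034
```

```bash
python3 - <<'E'
from h import *
p=manip.capture("scene"); 
for q in ([.5294+.0188,-.2198-.003,.005],[.5294+.0188,-.2198-.003-.011,.005],[.5294,-.2198,.014]): print(proj(p,np.array(q)))
p2=manip.capture("top"); X=cloud(p2)
a=p["image"][310:380,185:260,::-1]; b=p2["image"][215:285,395:470,::-1]
cv2.imwrite("pics/s4.png",cv2.resize(np.hstack([a,b]),(800,373),interpolation=cv2.INTER_CUBIC))
E
```

```text
[228.48345    355.04718649]
[223.71797079 359.93047337]
[221.09682162 344.87686018]
```

View pics/s4.png

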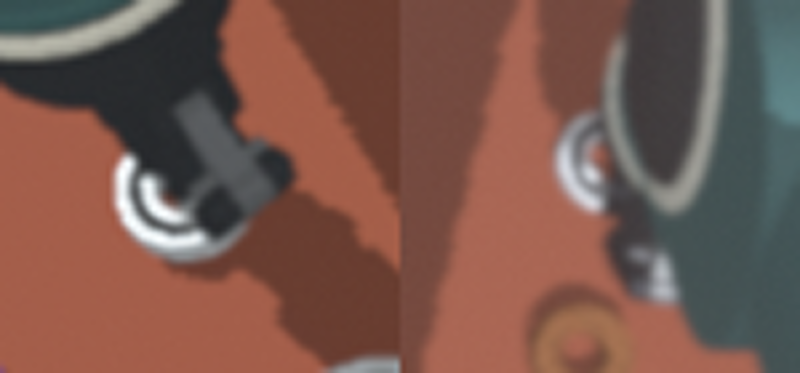

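```bash
python3 - <<'E'
from h import *
p=manip.capture("scene"); X=cloud(p)
np.set_printoptions(precision=3,suppress=True,linewidth=200)
# heights map around finger
print("cols 214-242"); 
for v in range(338,364): print(v,(X[v,214:243:2,2]*1000).round(0).astype(int))
for uv in ((225,352),(226,353),(230,348)): print(uv,X[uv[1],uv[0]],p["image"][uv[1],uv[0]])
E
```

```text
cols 214-242
338 [109 107 105  89 144 143 144 142 131 128 139 139   4   0   0]
339 [111 107 105  91 138 146 144 142 142 130 139 140 135   1   1]
340 [105 105  88  91  91 141 143 143 141 139 141 140 140   5   2]
341 [106 103  90  90  94 141 142 142 141 141 140 140 138   1   2]
342 [102 103  96  91  92 133 139 140 139 139 140 139 138   1   0]
343 [  9  99  93  92 131 128 141 140 139 142 140 138 136 132   2]
344 [                   8                   96                   92                   91                  133                  131 -9223372036854775808                  140                  140
                  140                  137                  139                  137                    2                    0]
345 [  3  86  90 130 131 128 139 142 140 141 138 136 131   1   0]
346 [  4  84  89 131 129 139 138 141 141 137 139 133   2   3   0]
347 [ -1   1  85  80 137 140 142 140 138 140 139   0   1   2   4]
348 [ 14   2  82  64 135 140 139 140 137 136 133   3   1   1   3]
349 [ 16   1  54  97 124 137 141 137 138 134   2   5   1   1  -1]
350 [ 16  15  13  57 114 140 139 139 13
[... 1057 characters left out ...]
            2                   -1                    2
 -9223372036854775808                    2                    3                    0                    2                    3]
363 [                   1                    1                    3                   -1                    0                    3                    2                    2                    3
                    1 -9223372036854775808                    0                    2                    0                    0]
(225, 352) [ 0.587 -0.241  0.129] [38 40 43]
(226, 353) [ 0.593 -0.242  0.137] [49 51 54]
(230, 348) [ 0.592 -0.233  0.137] [72 76 77]<stdin>:6: RuntimeWarning: invalid value encountered in cast
```

The grip missed. I'll raise the arm and measure where the tips really are relative to the TCP at this opening.

Call:
apply_moves:
  moves:
    - [[0, 0, 0], 0, 60]
    - [[0, 0, 0], 0, 60]
    - [[0, 0, -50], 0, 60]
    - [[0, 0, -100], 0, 42]
    - [[0, 0, -115], 0, 42]
    - [[0, 0, -115], 0, 42]
    - [[0, 0, -115], 0, 42]

```text
clock: 4.9
tcp_pos: [0.5286, -0.2195, 0.1187]
tcp_rot: [-2.385, -2.043, 0.001]
force: [-0.7, 0.8, -1.0]
finger_gap: 0.0419
```

```bash
python3 - <<'E'
from h import *
delta([BR[0],BR[1],.1],GX)
p=manip.capture("scene"); X=cloud(p); P=X.reshape(-1,3)
s=manip.get_state()["tcp_pos"]
m=(np.abs(P[:,0]-s[0])<.07)&(np.abs(P[:,1]-s[1])<.05)&(P[:,2]>.04)&(P[:,2]<.2)
q=P[m]; q=q[np.argsort(q[:,2])][:25]; print("lowest finger pts rel tcp mm\n",((q-s)*1000).round(0)[::2])
for i in np.array([-.005,0,.005,.01,.015]): print(i,proj(p,s+np.array([.021,-.011,i])).round(1))
pt=manip.capture("top")
for w in (p,pt):
  for d in manip.look_for(w,"bearing_center"):
    b=d["bbox"]; print(d["p"],b,ray(w,(b[0]+b[2])/2,(b[1]+b[3])/2,.007).round(4))
cv2.imwrite("pics/s5.png",cv2.resize(p["image"][260:380,150:294,::-1],(720,600),interpolation=cv2.INTER_CUBIC))
E
```

```text
tcp [ 0.5286 -0.2195  0.1187] j7 -0.009 gap 0.0419 F [-0.7  0.8 -1. ] T [ 0.028 -0.013  0.016] axes x [0.154 0.988 0.   ] z [-0.001  0.001 -1.   ]
delta mm [-0.1 -0.5 18.7] twist -0.001 t 4.9
lowest finger pts rel tcp mm
 [[-21.  -1.  36.]
 [ 26. -13.  38.]
 [ 21. -15.  42.]
 [ 25. -14.  44.]
 [ 26. -15.  50.]
 [ 25. -14.  51.]
 [ 20. -15.  55.]
 [ 26. -15.  57.]
 [ 26. -14.  62.]
 [ 22. -16.  75.]
 [ 27. -18.  78.]
 [ 26. -17.  81.]]
-0.005 [214.  334.6]
0.0 [213.4 333.3]
0.005 [212.7 332. ]
0.01 [212.1 330.7]
0.015 [211.5 329.4]
0.79 [177.5, 295.6, 200.3, 323.9] [ 0.4364 -0.2106  0.007 ]
0.67 [207.6, 333.4, 237.0, 359.7] [ 0.5303 -0.2195  0.007 ]
0.61 [155.9, 376.4, 184.0, 402.9] [ 0.5185 -0.3241  0.007 ]
0.57 [288.7, 284.2, 316.6, 311.2] [ 0.5738 -0.0637  0.007 ]
0.54 [417.6, 273.6, 439.3, 291.1] [ 0.442  -0.2049  0.007 ]
0.53 [422.4, 238.2, 443.9, 253.6] [ 0.5226 -0.2192  0.007 ]
```

View pics/s5.png

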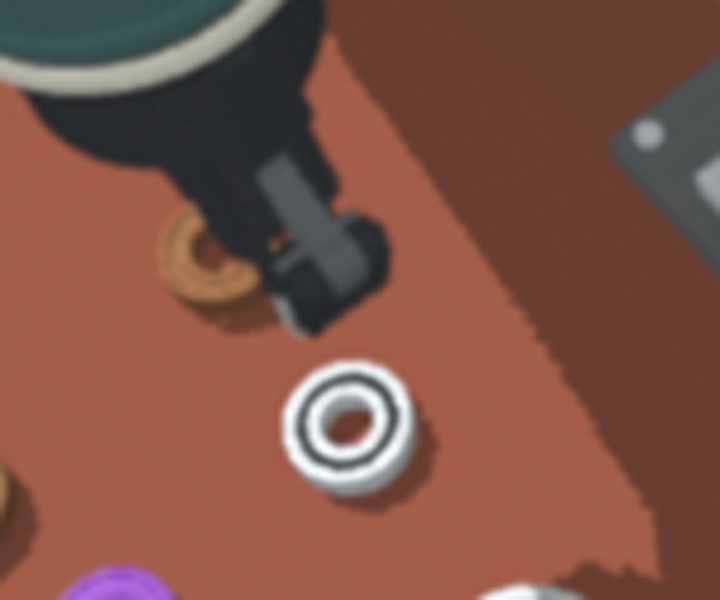

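The bearing is unmoved at pixel (220,346). The visible finger tip ends near pixel (211,327), which is about 15–20 mm above where the reported TCP should be. I'll descend straddling the bearing in small steps and feel for the bench.

Call:
apply_moves:
  moves:
    - [[0, -0.5, 50], 0, 56]
    - [[0, -0.5, 90], 0, 56]
    - [[0, -0.5, 112], 0, 56]
    - [[0, -0.5, 118], 0, 56]
    - [[0, -0.5, 119], 0, 56]
    - [[0, -0.5, 119], 0, 56]

```text
clock: 5.85
tcp_pos: [0.5288, -0.2196, 0.001]
tcp_rot: [2.386, 2.044, 0.0]
force: [-0.3, -0.8, -1.1]
finger_gap: 0.0559
```

Call:
apply_moves:
  moves:
    - [[0, 0, 1], 0, 56]
    - [[0, 0, 2], 0, 56]
    - [[0, 0, 3], 0, 56]

```text
clock: 6.22
tcp_pos: [0.5289, -0.2197, -0.0019]
tcp_rot: [2.386, 2.044, 0.001]
force: [-0.2, -0.4, -0.4]
finger_gap: 0.0558
```

Call:
apply_moves:
  moves:
    - [[0, 0, 1], 0, 56]
    - [[0, 0, 2], 0, 56]
    - [[0, 0, 3], 0, 56]

```text
clock: 6.6
tcp_pos: [0.5288, -0.2197, -0.005]
tcp_rot: [2.386, 2.044, 0.0]
force: [0.8, 0.4, 0.6]
finger_gap: 0.0556
```

Call:
apply_moves:
  moves:
    - [[0, 0, 1], 0, 56]
    - [[0, 0, 2], 0, 56]
    - [[0, 0, 3], 0, 56]

```text
clock: 6.98
tcp_pos: [0.5288, -0.2196, -0.0081]
tcp_rot: [2.386, 2.044, 0.0]
force: [-0.3, -0.5, -0.8]
finger_gap: 0.0561
```

Call:
apply_moves:
  moves:
    - [[0, 0, 1], 0, 56]
    - [[0, 0, 2], 0, 56]

```text
clock: 7.22
tcp_pos: [0.5289, -0.2196, -0.0101]
tcp_rot: [2.386, 2.044, 0.0]
force: [0.0, -0.9, -0.3]
finger_gap: 0.0561
```

Call:
apply_moves:
  moves:
    - [[0, 0, 1], 0, 56]
    - [[0, 0, 2], 0, 56]

```text
clock: 7.48
tcp_pos: [0.5289, -0.2196, -0.0122]
tcp_rot: [2.386, 2.044, 0.001]
force: [-0.6, 0.0, -0.5]
finger_gap: 0.0559
```

Call:
apply_moves:
  moves:
    - [[0, 0, 0], 0, 46]
    - [[0, 0, 0], 0, 38]
    - [[0, 0, 0], 0, 36]
    - [[0, 0, 0], 0, 36]
  squeeze: 30

```text
clock: 7.98
tcp_pos: [0.5289, -0.2196, -0.0122]
tcp_rot: [2.386, 2.044, 0.001]
force: [0.0, -0.1, -0.2]
finger_gap: 0.036
```

```bash
python3 - <<'E'
from h import *
p=manip.capture("scene"); X=cloud(p)
s=manip.get_state()["tcp_pos"]; print(s)
P=X.reshape(-1,3)
m=(np.hypot(P[:,0]-s[0],P[:,1]-s[1])<.09)&(P[:,2]>.02)&(P[:,2]<.3); q=P[m]
for lo in range(20,160,10):
    w=q[(q[:,2]*1000>=lo)&(q[:,2]*1000<lo+10)]
    if len(w): print(lo,len(w),"x",((w[:,0]-s[0])*1000).min().round(),((w[:,0]-s[0])*1000).max().round(),"y",((w[:,1]-s[1])*1000).min().round(),((w[:,1]-s[1])*1000).max().round())
cv2.imwrite("pics/s6.png",cv2.resize(p["image"][300:380,170:266,::-1],(720,600),interpolation=cv2.INTER_CUBIC))
E
```

```text
[ 0.5288502  -0.21959837 -0.01218096]
20 49 x 19.0 90.0 y -39.0 -0.0
30 4 x 18.0 23.0 y -15.0 -13.0
40 5 x 17.0 23.0 y -15.0 -12.0
60 12 x 20.0 45.0 y -19.0 8.0
70 45 x 21.0 44.0 y -21.0 7.0
80 44 x 22.0 56.0 y -21.0 11.0
90 49 x 14.0 58.0 y -21.0 13.0
100 33 x 14.0 64.0 y -22.0 13.0
110 95 x 15.0 67.0 y -23.0 16.0
120 217 x 14.0 67.0 y -22.0 3.0
130 85 x 28.0 43.0 y -16.0 5.0
140 45 x 30.0 39.0 y -16.0 4.0
150 127 x 3.0 38.0 y -38.0 31.0
```

View pics/s6.png

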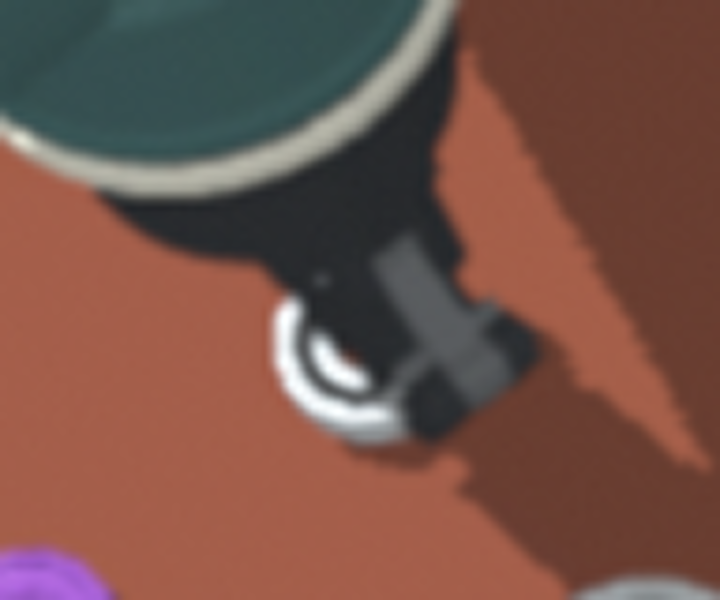

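The bearing is still in place near pixel (217,347), with the finger over its right rim. The tips are still too high, so I continue down in small steps with force checks.

Call:
apply_moves:
  moves:
    - [[0, 0, 0], 0, 56]
    - [[0, 0, 0], 0, 56]
    - [[0, 0, 1], 0, 56]
    - [[0, 0, 2], 0, 56]
    - [[0, 0, 2.5], 0, 56]

```text
clock: 8.65
tcp_pos: [0.5288, -0.2196, -0.0148]
tcp_rot: [2.386, 2.044, 0.0]
force: [-0.8, -0.8, -1.3]
finger_gap: 0.0562
```

Call:
apply_moves:
  moves:
    - [[0, 0, 1], 0, 56]
    - [[0, 0, 2], 0, 56]

```text
clock: 8.9
tcp_pos: [0.5288, -0.2196, -0.0169]
tcp_rot: [2.386, 2.044, 0.0]
force: [0.3, 0.0, 0.1]
finger_gap: 0.0559
```

Call:
apply_moves:
  moves:
    - [[0, 0, 0], 0, 46]
    - [[0, 0, 0], 0, 38]
    - [[0, 0, 0], 0, 38]
    - [[0, 0, 0], 0, 38]

```text
clock: 9.4
tcp_pos: [0.5288, -0.2196, -0.0168]
tcp_rot: [2.386, 2.044, 0.0]
force: [-0.6, 0.1, 0.4]
finger_gap: 0.0382
```

Call:
apply_moves:
  moves:
    - [[0, 0, 0], 0, 56]
    - [[0, 0, 0], 0, 56]
    - [[0, 0, 1], 0, 56]
    - [[0, 0, 2], 0, 56]

```text
clock: 9.9
tcp_pos: [0.5288, -0.2196, -0.0189]
tcp_rot: [2.386, 2.044, 0.0]
force: [0.6, 0.4, -0.7]
finger_gap: 0.0559
```

Call:
apply_moves:
  moves:
    - [[0, 0, 1], 0, 56]
    - [[0, 0, 2], 0, 56]

```text
clock: 10.15
tcp_pos: [0.5288, -0.2196, -0.0211]
tcp_rot: [2.386, 2.044, 0.0]
force: [0.4, -0.1, 0.6]
finger_gap: 0.0557
```

```bash
python3 - <<'E'
from h import *
p=manip.capture("scene"); X=cloud(p)
s=manip.get_state(); print(s["tcp_pos"],s["force"]); s=s["tcp_pos"]
pt=manip.capture("top")
P=X.reshape(-1,3)
m=(np.abs(P[:,0]-s[0]-.035)<.03)&(np.abs(P[:,1]-s[1])<.04)&(P[:,2]>.006)&(P[:,2]<.06); q=P[m]
print(((q[np.argsort(q[:,2])]-[s[0],s[1],0])*1000).round()[::2])
a=p["image"][310:380,185:260,::-1]; b=pt["image"][205:295,395:491,::-1]
cv2.imwrite("pics/s7.png",np.hstack([cv2.resize(a,(400,373),interpolation=3),cv2.resize(b,(398,373),interpolation=3)]))
E
```

```text
[ 0.5287435  -0.21958591 -0.02112283] [-0.37431703  0.22343584 -0.43133218]
[[ 57.   1.   6.]
 [  9. -31.   6.]
 [ 14. -13.   7.]
 [ 13. -14.   7.]
 [ 10. -18.  10.]
 [  8. -20.  10.]
 [ 13. -13.  11.]
 [  9.  -2.  12.]
 [  8. -14.  13.]
 [ 13. -15.  14.]
 [ 12. -16.  14.]
 [ 12. -11.  14.]
 [  7. -16.  14.]
 [ 10. -14.  15.]
 [  7. -18.  15.]
 [ 10. -16.  15.]
 [  8. -13.  15.]
 [  9.   1.  16.]
 [  6. -12.  16.]
 [  9. -13.  16.]
 [ 10. -18.  16.]
 [  9. -19.  17.]
 [ 26. -15.  24.]
 [ 33. -15.  27.]
 [ 33. -16.  33.]
 [ 26. -16.  35.]
 [ 32. -16.  37.]
 [ 39. -18.  60.]]
```

View pics/s7.png

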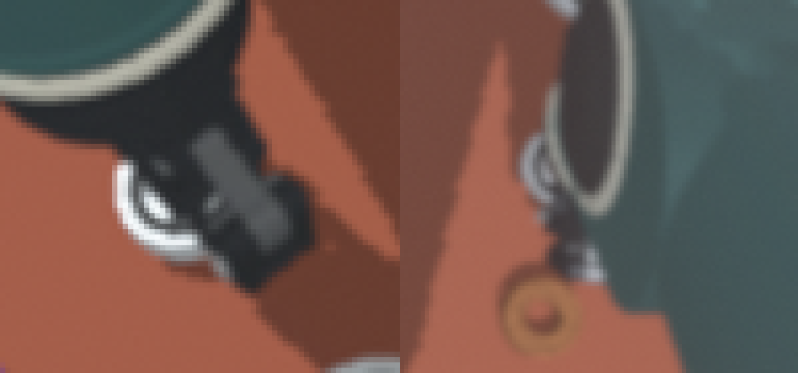

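The bearing still lies at pixel (216,348), with the finger to its right ending near pixel (232,364). I'll intersect that ray with the finger's known side plane to get the tip height.

```bash
python3 - <<'E'
from h import *
p=manip.capture("scene"); s=manip.get_state()["tcp_pos"]; X=cloud(p)
o=-p["R"].T@p["t"]; K=p["camera_matrix"]
g=p["image"].mean(-1); 
for c in range(226,240,2):
    col=g[350:375,c]; print(c,col.round().astype(int))
for u,v in ((230,363),(231,364),(232,364.5)):
    d=p["R"].T@np.array([(u-K[0,2])/K[0,0],(v-K[1,2])/K[1,1],1])
    for y in (-.013,-.016): k=(s[1]+y-o[1])/d[1]; print(u,v,y,((o+k*d-[s[0],s[1],0])*1000).round(1))
E
```

```text
226 [ 68  65  56  50  52  46  45  60  91 118 127 116 104 110 112 111 111 112
 111 111 112 112 111 112 111]
228 [ 65  48  44  46  47  49  48  44  45  51  64  74  80  91 104 110 111 111
 112 112 111 111 111 111 112]
230 [ 72  62  54  48  48  47  45  44  43  42  41  41  42  51  74  97 110 112
 111 110 112 111 111 110 111]
232 [ 84  87  84  75  60  51  45  43  40  41  42  41  41  43  53  75  96 103
 101 107 111 111 111 111 112]
234 [ 89  89  87  84  80  73  64  52  44  42  43  44  48  56  65  71  73  75
  74  82  96 107 112 111 112]
236 [ 89  86  83  80  75  69  57  47  42  44  49  58  66  70  72  73  72  72
  72  72  73  83  96 107 111]
238 [69 73 74 70 63 52 44 43 44 50 61 70 73 72 72 73 71 72 72 72 73 72 74 81
 97]
230 363 -0.013 [ 36.1 -13.   18.8]
230 363 -0.016 [ 44.1 -16.   41. ]
231 364 -0.013 [ 38.3 -13.   17.9]
231 364 -0.016 [ 46.2 -16.   40.1]
232 364.5 -0.013 [ 41.4 -13.   21.4]
232 364.5 -0.016 [ 49.2 -16.   43.5]
```

Call:
apply_moves:
  moves:
    - [[0, 0, 1], 0, 56]
    - [[0, 0, 2], 0, 56]
    - [[0, 0, 3], 0, 56]

```text
clock: 10.68
tcp_pos: [0.5288, -0.2196, -0.0241]
tcp_rot: [2.386, 2.044, 0.0]
force: [0.2, 1.2, 0.5]
finger_gap: 0.056
```

Call:
apply_moves:
  moves:
    - [[0, 0, 0], 0, 46]
    - [[0, 0, 0], 0, 38]
    - [[0, 0, 0], 0, 38]
    - [[0, 0, 0], 0, 38]

```text
clock: 11.18
tcp_pos: [0.5287, -0.2196, -0.0238]
tcp_rot: [2.386, 2.044, 0.0]
force: [-2.4, 0.9, 5.6]
finger_gap: 0.04
```

Call:
apply_moves:
  moves:
    - [[0, 0, 0], 0, 56]
    - [[0, 0, 0], 0, 56]
    - [[0, 0, 2], 0, 56]
    - [[0, 0, 4], 0, 56]
    - [[0, 0, 6], 0, 56]
    - [[0, 0, 6], 0, 56]

```text
clock: 11.92
tcp_pos: [0.5285, -0.2195, -0.0301]
tcp_rot: [-2.386, -2.044, 0.0]
force: [0.0, -0.2, 0.2]
finger_gap: 0.0563
```

Call:
apply_moves:
  moves:
    - [[0, 0, 0], 0, 46]
    - [[0, 0, 0], 0, 38]
    - [[0, 0, 0], 0, 38]
    - [[0, 0, 0], 0, 38]

```text
clock: 12.42
tcp_pos: [0.5286, -0.2195, -0.0298]
tcp_rot: [-2.386, -2.044, 0.0]
force: [-2.9, 0.8, 4.8]
finger_gap: 0.0404
```

Call:
apply_moves:
  moves:
    - [[0, 0, -5], 0, 36]
    - [[0, 0, -15], 0, 36]
    - [[0, 0, -30], 0, 36]
    - [[0, 0, -30], 0, 36]
  squeeze: 40

```text
clock: 12.92
tcp_pos: [0.5295, -0.2199, 0.0018]
tcp_rot: [2.384, 2.042, 0.001]
force: [0.5, 0.1, -0.3]
finger_gap: 0.0404
```

```bash
python3 - <<'E'
from h import *
S=G-60*GY/1000+.0035*GY; print(S)
delta([S[0],S[1],.05],GX)
p=manip.capture("scene"); X=cloud(p); pt=manip.capture("top"); Y=cloud(pt)
for n,w,(u0,v0) in (("scene",X,(205,335)),):
    for v in range(330,362,2): print(v,[int(z) if z==z else -1 for z in X[v,202:240:2,2]*1000])
a=p["image"][310:380,185:260,::-1]; b=pt["image"][205:295,395:491,::-1]
cv2.imwrite("pics/s8.png",np.hstack([cv2.resize(a,(400,373),interpolation=3),cv2.resize(b,(398,373),interpolation=3)]))
E
```

```text
[ 0.5883563 -0.0393349  0.       ]
tcp [ 0.5295 -0.2199  0.0018] j7 -0.087 gap 0.0404 F [ 0.5  0.1 -0.3] T [-0.001 -0.03  -0.017] axes x [ 0.154  0.988 -0.001] z [ 0.002 -0.001 -1.   ]
delta mm [187.5  30.5 -48.3] twist -0.001 t 12.93
330 [168, 169, 168, 165, 164, 160, 157, 158, 151, 146, 145, 144, 144, 109, 104, 2, 0, 0, 0]
332 [2, 135, 134, 133, 134, 151, 151, 152, 146, 144, 142, 143, 143, 104, 99, 1, 0, 0, 2]
334 [0, 131, 129, 125, 123, 137, 148, 150, 146, 144, 143, 145, 142, 100, 1, 2, 0, 0, 1]
336 [2, 1, 44, 123, 122, 103, 139, 146, 146, 141, 142, 141, 143, 139, 94, 0, 0, 2, 1]
338 [0, 48, 43, 115, 119, 114, 107, 106, 106, 103, 142, 142, 139, 139, 89, 125, 126, 137, 0]
340 [0, 47, 44, 46, 116, 113, 108, 105, 103, 101, 85, 141, 139, 139, 137, 129, 138, 138, 138]
342 [2, 47, 45, 46, 46, 108, 107, 100, 98, 86, 87, 132, 142, 139, 139, 138, 137, 136, 137]
344 [1, 2, 45, 45, 42, 47, 101, 100, 95, 84, 89, 128, 138, 138, 137, 137, 138, 136, 136]
346 [0, 2, 47, 46, 44, 44, 47, 46, 90, 88, 128, 126, 138, 136, 137, 138, 137, 132, 129]
348 [0, 2, 5, 46, 46, 46, 44, 45, 83, 85, 137, 139, 139, 137, 136, 134, 133, 121, 95]
350 [3, 1, 0, 37, 44, 47, 46, 46, 46, 80, 115, 138, 137, 136, 136, 132, 113, 2, 4]
352 [2, 0, 0, 1, 34, 39, 41, 40, 40, 51, 93, 135, 137, 136, 131, 106, 1, 1, 0]
354 [1, 2, 3, 0, 0, 2, 2, 3, 1, 0, 89, 100, 125, 128, 87, 2, 0, 0, 0]
356 [0, 0, 1, 0, 0, 4, 4, 3, 1, 1, 0, 86, 105, 88, 0, 1, 1, 0, 1]
358 [0, 0, 2, 2, 1, 1, 1, 2, 2, 0, 0, 0, 2, 1, 2, 1, 3, 1, 0]
360 [0, 3, 1, 2, 4, 3, 2, 1, 1, 0, 0, 3, 1, -1, 0, 1, 0, 0, 4]
```

View pics/s8.png

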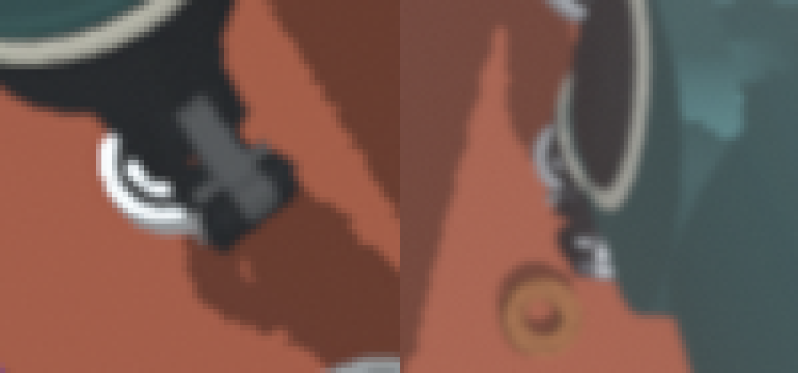

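The bearing is held: its top is at z≈46 mm, matching the 31.5 mm lift, so its underside sits 30 mm above the reported TCP. I carry it over the seat.

Call:
apply_moves:
  moves:
    - [[0, 0, -30], 0, 36]
    - [[20, 3, -39], 0, 36]
    - [[60, 10, -39], 0, 36]
    - [[100, 16, -39], 0, 36]
    - [[140, 23, -39], 0, 36]
    - [[170, 28, -39], 0, 36]
    - [[187.5, 30.5, -39], 0, 36]
    - [[187.5, 30.5, -39], 0, 36]
    - [[187.5, 30.5, -39], 0, 36]

```text
clock: 14.15
tcp_pos: [0.5872, -0.0403, 0.0391]
tcp_rot: [2.387, 2.042, -0.001]
force: [-0.3, -0.6, -0.9]
finger_gap: 0.0399
```

```bash
cat > b.py <<'E'
from h import *
from scipy.optimize import least_squares
import sys
S=G-60*GY/1000
delta(S+.0035*GY+np.array([0,0,-.0105]),GX)
ztop=float(sys.argv[1]); s=manip.get_state()["tcp_pos"]
for n in ("scene","top"):
    p=manip.capture(n); P=cloud(p).reshape(-1,3); im=p["image"].reshape(-1,3)
    m=(np.hypot(P[:,0]-s[0],P[:,1]-s[1])<.035)&(np.abs(P[:,2]-ztop)<.006); q=P[m][:,:2]
    print(n,m.sum())
    if m.sum()<15: continue
    gx=(q-S[:2])@GX[:2]*1000; gy=(q-S[:2])@GY[:2]*1000
    print(" gx",gx.min().round(1),gx.max().round(1),"gy",gy.min().round(1),gy.max().round(1))
    h=cv2.convexHull(np.float32(q*1000))[:,0]
    f=least_squares(lambda c:np.hypot(*(h-c).T)-21,s[:2]*1000,loss="soft_l1").x/1000
    print(" fit in gauge frame rel seat",((f-S[:2])@GX[:2]*1000).round(1),((f-S[:2])@GY[:2]*1000).round(1))
E
python3 b.py .084
```

```text
tcp [ 0.5872 -0.0403  0.0391] j7 -0.397 gap 0.0399 F [-0.3 -0.6 -0.9] T [-0.032 -0.018  0.038] axes x [ 0.155  0.988 -0.001] z [-0.    -0.001 -1.   ]
delta mm [ 1.1  1.  49.6] twist -0.002 t 14.15
scene 269
 gx -25.5 33.1 gy -21.4 9.9
 fit in gauge frame rel seat 2.4 -0.5
top 0
```

```bash
cat > sp.py <<'E'
from h import *
S=G-60*GY/1000
for n in ("scene","top"):
    p=manip.capture(n); P=cloud(p).reshape(-1,3); Q=P-S
    gx=Q@GX*1000; gy=Q@GY*1000; z=P[:,2]*1000
    m=(np.abs(gx)<9)&(gy>8)&(gy<90)&(z>25)&(z<37); o=np.sort(gy[m]); print(n,"spindle",m.sum(),o[:12].round(1), "gx mean",gx[m&(gy<60)].mean().round(1))
    m=(np.abs(gx)<24)&(gy<-8)&(gy>-45)&(z>25)&(z<36); print(" vee gx",np.percentile(gx[m],[2,98]).round(1),"gy",np.percentile(gy[m],[2,98]).round(1),m.sum())
    b=(np.abs(gx)<25)&(gy>-24)&(gy<30)&(z>28)&(z<37); print(" bearing-ish gx",np.percentile(gx[b],[2,98]).round(1) if b.sum() else 0,"gy",np.percentile(gy[b],[2,98]).round(1) if b.sum() else 0)
E
python3 sp.py
```

```text
scene spindle 78 [69.1 69.2 69.6 71.2 71.8 72.9 73.3 74.5 75.  75.2 75.2 75.9] gx mean nan
 vee gx [-20.4  22.1] gy [-44.7 -17.9] 327
 bearing-ish gx [-21.1  20.9] gy [-23.8 -16.3]
top spindle 67 [58.  60.2 60.5 62.6 62.9 63.1 64.8 65.  65.3 65.5 66.9 67.3] gx mean -5.1sp.py:6: RuntimeWarning: Mean of empty slice.
  m=(np.abs(gx)<9)&(gy>8)&(gy<90)&(z>25)&(z<37); o=np.sort(gy[m]); print(n,"spindle",m.sum(),o[:12].round(1), "gx mean",gx[m&(gy<60)].mean().round(1))
  ret = ret.dtype.type(ret / rcount)
Traceback (most recent call last):
  File "sp.py", line 7, in <module>
    m=(np.abs(gx)<24)&(gy<-8)&(gy>-45)&(z>25)&(z<36); print(" vee gx",np.percentile(gx[m],[2,98]).round(1),"gy",np.percentile(gy[m],[2,98]).round(1),m.sum())
                                                                      ~~~~~~~~~~~~~^^^^^^^^^^^^^^
IndexError: index -1 is out of bounds for axis 0 with size 0
```

```bash
python3 - <<'E'
from h import *
S=G-60*GY/1000
def gg(p,u,v,h):
    X=ray(p,u,v,h)-S; return (X@GX*1000).round(1),(X@GY*1000).round(1)
p=manip.capture("scene"); f=lambda x,y:(x/2.4+130,y/2.4+190)
print("tip",gg(p,*f(481,213),.028),"vee arm tips",gg(p,*f(412,234),.03),gg(p,*f(449,266),.03),"plate corners",gg(p,*f(345,236),.018),gg(p,*f(445,345),.018))
p=manip.capture("top"); f=lambda x,y:(x/2.963+250,y/2.961+150)
print("tip",gg(p,*f(269,198),.028),"vee arms",gg(p,*f(331,180),.03),gg(p,*f(327,233),.03),"corners",gg(p,*f(386,137),.018),gg(p,*f(366,292),.018))
E
```

```text
tip (np.float64(1.4), np.float64(32.3)) vee arm tips (np.float64(-18.0), np.float64(-18.1)) (np.float64(19.2), np.float64(-14.4)) plate corners (np.float64(-54.3), np.float64(-53.1)) (np.float64(59.3), np.float64(-52.7))
tip (np.float64(-1.0), np.float64(28.0)) vee arms (np.float64(17.7), np.float64(-15.9)) (np.float64(-21.8), np.float64(-17.6)) corners (np.float64(57.0), np.float64(-53.7)) (np.float64(-60.7), np.float64(-52.2))
```

Call:
apply_moves:
  moves:
    - [[2.5, 1, 10], 0, 36]
    - [[2.5, 1, 25], 0, 36]
    - [[2.5, 1, 33], 0, 36]
    - [[2.5, 1, 38], 0, 36]
    - [[2.5, 1, 41], 0, 36]
    - [[2.5, 1, 43], 0, 36]
    - [[2.5, 1, 43], 0, 36]

```text
clock: 15.32
tcp_pos: [0.589, -0.0374, -0.0035]
tcp_rot: [2.386, 2.042, 0.0]
force: [0.3, 0.4, -0.8]
finger_gap: 0.0401
```

```bash
python3 - <<'E'
from h import *
S=G-60*GY/1000
delta(S+[0,0,-.011],GX)
p=manip.capture("scene")
cv2.imwrite("pics/s9.png",cv2.resize(p["image"][245:325,260:356,::-1],(720,600),interpolation=cv2.INTER_CUBIC))
for n in ((0,-13,.03),(18,-13,.03),(-18,-13,.03),(0,29,.033)): print(n,proj(p,S+GX*n[0]/1000+GY*n[1]/1000+[0,0,n[2]]))
E
```

```text
tcp [ 0.589  -0.0374 -0.0035] j7 -0.428 gap 0.0401 F [ 0.3  0.4 -0.8] T [-0.001  0.048 -0.017] axes x [ 0.154  0.988 -0.   ] z [ 0. -0. -1.]
delta mm [-5.5 -0.3  7.5] twist -0.001 t 15.32
(0, -13, 0.03) [310.49566676 292.78368494]
(18, -13, 0.03) [317.22318686 299.86922992]
(-18, -13, 0.03) [303.87949547 285.81541451]
(0, 29, 0.033) [328.56614962 277.98890419]
```

View pics/s9.png

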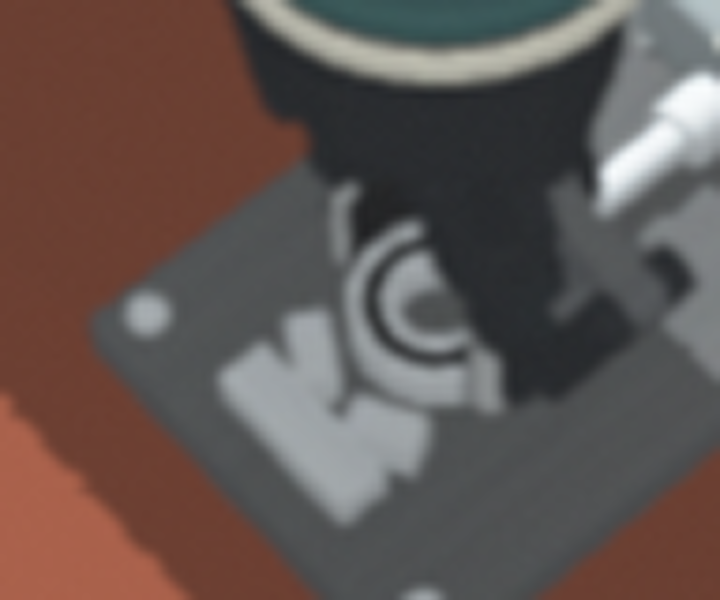

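The bearing hangs level just in front of the vee, which is around crop (330,430). A pad stands on either side, and the spindle is clear at crop (620,190). Now I lower it onto the plate.

Call:
apply_moves:
  moves:
    - [[-1, 0, 3], 0, 36]
    - [[-1, 0, 5.5], 0, 36]
    - [[-1, 0, 7], 0, 36]
    - [[-1, 0, 7.5], 0, 36]
    - [[-1, 0, 7.5], 0, 36]

```text
clock: 16.0
tcp_pos: [0.5889, -0.0384, -0.0109]
tcp_rot: [2.386, 2.042, 0.0]
force: [0.7, 1.1, -1.1]
finger_gap: 0.0399
```

Call:
apply_moves:
  moves:
    - [[0, 0, 0.5], 0, 36]
    - [[0, 0, 1], 0, 36]
    - [[0, 0, 1], 0, 36]

```text
clock: 16.38
tcp_pos: [0.5889, -0.0384, -0.0117]
tcp_rot: [2.386, 2.042, 0.0]
force: [-2.0, -0.3, 4.6]
finger_gap: 0.0398
```

Call:
apply_moves:
  moves:
    - [[0, 0, -0.5], 0, 50]
    - [[0, 0, -0.5], 0, 56]
    - [[0, 0, -0.5], 0, 56]
    - [[0, 0, -5], 0, 56]
    - [[0, 0, -30], 0, 56]
    - [[0, 0, -70], 0, 60]
    - [[0, 0, -110], 0, 60]
    - [[0, 0, -130], -0.4, 60]
    - [[0, 0, -130], -0.6, 60]
    - [[0, 0, -130], -0.6, 60]

```text
clock: 17.62
tcp_pos: [0.589, -0.0384, 0.1189]
tcp_rot: [1.717, 2.629, 0.0]
force: [1.2, -0.4, -0.9]
finger_gap: 0.0603
```

```bash
python3 - <<'E'
from h import *
K=G+70*GY/1000; print(K)
delta(K+[0,0,.118])
p=manip.capture("scene")
S=G-60*GY/1000
P=cloud(p).reshape(-1,3); Q=P-S; gx=Q@GX*1000; gy=Q@GY*1000; z=P[:,2]*1000
k=(z>97)&(z<113)&(np.hypot(gx,gy-130)<22); print("knob top",k.sum(), cv2.minEnclosingCircle(np.float32(P[k][:,:2]*1000)))
cv2.imwrite("pics/s10.png",cv2.resize(p["image"][215:325,268:400,::-1],(720,600),interpolation=cv2.INTER_CUBIC))
E
```

```text
[0.60770901 0.08567599 0.        ]
tcp [ 0.589  -0.0384  0.1189] j7 0.155 gap 0.0603 F [ 1.2 -0.4 -0.9] T [-0.052  0.008 -0.005] axes x [-0.402  0.916 -0.001] z [ 0.001 -0.001 -1.   ]
delta mm [106.1  67.    0.9] twist 0 t 17.62
knob top 295 ((608.1403198242188, 83.80535888671875), 18.621204376220703)
```

View pics/s10.png

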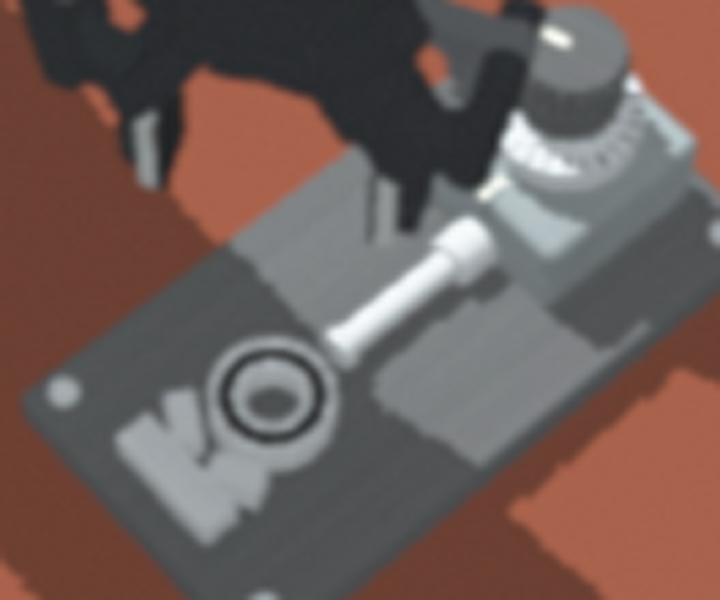

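The bearing lies flat just in front of the vee at crop (270,400), with the spindle tip right beside it at crop (340,345) and nothing disturbed. Negative twist raises j7, so I wind the wrist back while moving over the knob.

Call:
apply_moves:
  moves:
    - [[0, 0, 0], -0.18, 60]
    - [[0, 0, 0], -0.36, 60]
    - [[20, 12, 0], -0.54, 60]
    - [[45, 28, 0], -0.72, 60]
    - [[70, 44, 0], -0.9, 60]
    - [[95, 60, 0], -1.08, 60]
    - [[105.5, 66.7, 0], -1.26, 60]
    - [[105.5, 66.7, 0], -1.44, 60]
    - [[105.5, 66.7, 0], -1.62, 60]
    - [[105.5, 66.7, 0], -1.8, 60]
    - [[105.5, 66.7, 0], -1.98, 60]
    - [[105.5, 66.7, 0], -2.05, 60]

```text
clock: 19.18
tcp_pos: [0.6062, 0.0849, 0.1185]
tcp_rot: [-1.371, 2.826, -0.002]
force: [-1.2, 0.0, -0.1]
finger_gap: 0.0604
```

```bash
python3 - <<'E'
from h import *
delta([.6077,.085,.05])
s=manip.get_state();print(s["joint_pos"].round(2))
E
```

```text
tcp [0.6062 0.0849 0.1185] j7 1.767 gap 0.0604 F [-1.2  0.  -0.1] T [-0.034  0.023 -0.033] axes x [-0.619 -0.785  0.   ] z [ 0.001 -0.001 -1.   ]
delta mm [-1.  -1.  68.5] twist 0 t 19.18
[ 0.53  0.72 -1.03  1.7   0.68  1.13  1.77]
```

Call:
apply_moves:
  moves:
    - [[-1, -1, 10], 0, 60]
    - [[-1, -1, 30], 0, 60]
    - [[-1, -1, 50], 0, 60]
    - [[-1, -1, 62], 0, 60]
    - [[-1, -1, 66], 0, 60]
    - [[-1, -1, 68], 0, 60]
    - [[-1, -1, 68.5], 0, 60]

```text
clock: 20.05
tcp_pos: [0.6079, 0.0851, 0.0503]
tcp_rot: [-1.371, 2.826, -0.002]
force: [-0.4, 0.6, 0.0]
finger_gap: 0.0601
```

Call:
apply_moves:
  moves:
    - [[0, 0, 0], 0, 42]
    - [[0, 0, 0], 0, 34]
    - [[0, 0, 0], 0, 30]
    - [[0, 0, 0], 0, 28]
  squeeze: 40

```text
clock: 20.55
tcp_pos: [0.608, 0.0854, 0.0508]
tcp_rot: [-1.371, 2.826, -0.002]
force: [-2.2, -0.1, 5.1]
finger_gap: 0.0324
```

```bash
python3 - <<'E'
from h import *
delta([.6077,.085,.05])
E
```

```text
tcp [0.608  0.0854 0.0508] j7 1.715 gap 0.0324 F [-2.2 -0.1  5.1] T [-0.001  0.583 -0.037] axes x [-0.619 -0.785 -0.   ] z [ 0.001 -0.001 -1.   ]
delta mm [ 0.4 -0.   0.8] twist 0 t 20.55
```

Gripped: 32.4 mm for the 34 mm knob, the same −1.6 mm bias as on the bearing. I take a first small turn and check whether the torque shows.

Call:
apply_moves:
  moves:
    - [[0, 0, 0], 0.12, 28]
    - [[0, 0, 0], 0.24, 28]
    - [[0, 0, 0], 0.36, 28]
    - [[0, 0, 0], 0.48, 28]

```text
clock: 21.05
tcp_pos: [0.6082, 0.085, 0.051]
tcp_rot: [-0.653, 3.071, -0.002]
force: [0.6, -2.1, -1.4]
finger_gap: 0.0326
```

```bash
cat > t.py <<'E'
from h import *
s=manip.get_state(); R=Ro.from_rotvec(s["tcp_rot"]).as_matrix()
print("T",s["wrist_torque"].round(3),"F",s["force"].round(1),"qd7",s["joint_velocities"][6].round(3),"j7",s["joint_pos"][6].round(3),"yaw_cw",round(-np.arctan2(R[1,0],R[0,0]),4),"tcp",s["tcp_pos"].round(4),"gap",round(s["finger_gap"],4),"tau7",s["joint_efforts"][6].round(3),"t",round(s["clock"],2))
E
python3 t.py; python3 - <<'E'
from h import *
S=G-60*GY/1000
p=manip.capture("scene"); P=cloud(p).reshape(-1,3); Q=P-S; gx=Q@GX*1000; gy=Q@GY*1000; z=P[:,2]*1000
m=(np.abs(gx)<10)&(gy>0)&(gy<90)&(z>22)&(z<40); print(m.sum(),np.histogram(gy[m],range(0,95,5)))
cv2.imwrite("pics/k0.png",p["image"][:,:,::-1])
E
```

```text
T [-0.291 -0.098  0.093] F [ 0.6 -2.1 -1.4] qd7 -0.84 j7 1.288 yaw_cw 2.7225 tcp [0.6082 0.085  0.051 ] gap 0.0326 tau7 2.702 t 21.05
340 (array([ 7, 19, 35, 28, 11, 29, 16, 14, 14, 15, 15, 15, 15, 17, 12, 25, 27,
       26]), array([ 0,  5, 10, 15, 20, 25, 30, 35, 40, 45, 50, 55, 60, 65, 70, 75, 80,
       85, 90]))
```

The torque shows well: 0.093 N·m while turning, which is plain drum friction. I continue in short strokes.

Call:
apply_moves:
  moves:
    - [[0, 0, 0], 0.12, 28]
    - [[0, 0, 0], 0.24, 28]
    - [[0, 0, 0], 0.36, 28]

```text
clock: 21.48
tcp_pos: [0.6083, 0.0846, 0.051]
tcp_rot: [-0.08, 3.139, -0.003]
force: [0.0, -2.2, -1.8]
finger_gap: 0.0327
```

```bash
python3 t.py
```

```text
T [-0.43  -0.216  0.106] F [ 0.  -2.2 -1.8] qd7 -0.834 j7 0.965 yaw_cw 3.0906 tcp [0.6083 0.0846 0.051 ] gap 0.0327 tau7 2.681 t 21.48
```

Call:
apply_moves:
  moves:
    - [[0, 0, 0], 0.12, 28]
    - [[0, 0, 0], 0.24, 28]
    - [[0, 0, 0], 0.36, 28]

```text
clock: 21.85
tcp_pos: [0.6083, 0.0842, 0.051]
tcp_rot: [0.486, 3.101, -0.003]
force: [0.2, -2.3, -1.2]
finger_gap: 0.0326
```

```bash
python3 t.py
```

```text
T [-0.488  0.084  0.114] F [ 0.2 -2.3 -1.2] qd7 -0.828 j7 0.649 yaw_cw -2.8305 tcp [0.6083 0.0842 0.051 ] gap 0.0326 tau7 2.671 t 21.85
```

Call:
apply_moves:
  moves:
    - [[0, 0, 0], 0.12, 28]
    - [[0, 0, 0], 0.24, 28]

```text
clock: 22.1
tcp_pos: [0.6082, 0.084, 0.051]
tcp_rot: [0.857, 3.02, -0.003]
force: [-0.3, -2.1, -0.4]
finger_gap: 0.0326
```

```bash
python3 t.py
```

```text
T [-0.353  0.236  0.075] F [-0.3 -2.1 -0.4] qd7 -0.827 j7 0.439 yaw_cw -2.5888 tcp [0.6082 0.084  0.051 ] gap 0.0326 tau7 2.642 t 22.1
```

Call:
apply_moves:
  moves:
    - [[0, 0, 0], 0.12, 28]
    - [[0, 0, 0], 0.24, 28]

```text
clock: 22.35
tcp_pos: [0.608, 0.0838, 0.0509]
tcp_rot: [1.215, 2.895, -0.003]
force: [-1.3, -1.7, -0.6]
finger_gap: 0.033
```

```bash
python3 t.py; python3 - <<'E'
from bench import manip; import cv2
p=manip.capture("scene"); cv2.imwrite("pics/k1.png",p["image"][:,:,::-1])
E
```

```text
T [-0.387  0.311  0.007] F [-1.3 -1.7 -0.6] qd7 -0.826 j7 0.23 yaw_cw -2.347 tcp [0.608  0.0838 0.0509] gap 0.033 tau7 2.638 t 22.35
```

```bash
cat > prof.py <<'E'
from h import *
import sys
p=manip.capture("scene"); S=G-60*GY/1000
cv2.imwrite("pics/klast.png",p["image"][:,:,::-1])
ys=np.arange(-36,64,2)
for f in sys.argv[1:]:
    im=cv2.cvtColor(cv2.imread(f),cv2.COLOR_BGR2GRAY)
    uv=np.array([proj(p,S+GY*y/1000+[0,0,.03]) for y in ys],np.float32)
    print(f,cv2.remap(im,uv[:,0][None],uv[:,1][None],cv2.INTER_LINEAR)[0].tolist())
print(ys.tolist())
E
python3 prof.py pics/scene0.png pics/k0.png pics/k1.png pics/klast.png; python3 t.py
```

```text
pics/scene0.png [242, 241, 236, 197, 133, 116, 104, 93, 100, 112, 119, 120, 120, 120, 119, 120, 120, 120, 120, 120, 120, 120, 121, 121, 120, 120, 120, 120, 121, 120, 122, 130, 147, 174, 209, 226, 228, 230, 230, 231, 231, 231, 230, 230, 230, 230, 231, 230, 230, 230]
pics/k0.png [166, 164, 160, 145, 132, 122, 104, 102, 127, 150, 150, 109, 66, 98, 140, 128, 94, 80, 80, 81, 80, 94, 120, 149, 185, 229, 216, 126, 140, 219, 227, 196, 195, 227, 238, 238, 238, 238, 238, 238, 238, 238, 237, 238, 237, 238, 238, 237, 237, 238]
pics/k1.png [165, 164, 160, 145, 131, 123, 116, 129, 148, 146, 108, 65, 109, 148, 126, 93, 80, 79, 79, 83, 99, 130, 149, 155, 152, 119, 67, 102, 151, 167, 169, 170, 169, 168, 168, 168, 168, 168, 168, 169, 168, 168, 167, 168, 168, 170, 198, 226, 236, 238]
pics/klast.png [165, 164, 160, 145, 131, 123, 117, 129, 149, 147, 108, 64, 110, 148, 126, 92, 79, 79, 79, 83, 95, 125, 146, 155, 154, 120, 66, 102, 151, 165, 168, 170, 169, 168, 168, 168, 168, 168, 168, 168, 168, 168, 167, 168, 168, 171, 198, 227, 237, 238]
[-36, -34, -32, -30, -28, -26, -24, -22, -20, -18, -16, -14, -12, -10, -8, -6, -4, -2, 0, 2, 4, 6, 8, 10, 12, 14, 16, 18, 20, 22, 24, 26, 28, 30, 32, 34, 36, 38, 40, 42, 44, 46, 48, 50, 52, 54, 56, 58, 60, 62]
T [-0.412  0.24  -0.106] F [-0.5 -2.4  0.1] qd7 0.098 j7 0.231 yaw_cw -2.3486 tcp [0.608  0.0837 0.0509] gap 0.0328 tau7 -2.482 t 22.45
```

The bearing has been pushed about 2 mm towards the vee and the spindle now touches it. It is close to home, so I continue in fine steps and sample the torque at each one.

Call:
apply_moves:
  moves:
    - [[0, 0, 0], 0.12, 28]

```text
clock: 22.58
tcp_pos: [0.6079, 0.0837, 0.0509]
tcp_rot: [1.38, 2.82, -0.004]
force: [-1.3, -1.8, -0.0]
finger_gap: 0.0327
```

```bash
python3 t.py
```

```text
T [-0.243  0.188  0.079] F [-1.3 -1.8 -0. ] qd7 -0.869 j7 0.129 yaw_cw -2.2313 tcp [0.6079 0.0837 0.0509] gap 0.0327 tau7 4.057 t 22.57
```

Call:
apply_moves:
  moves:
    - [[0, 0, 0], 0.12, 28]

```text
clock: 22.7
tcp_pos: [0.6078, 0.0836, 0.0509]
tcp_rot: [1.545, 2.732, -0.004]
force: [-0.3, -0.9, 0.3]
finger_gap: 0.0327
```

```bash
python3 t.py
```

```text
T [-0.271  0.3    0.135] F [-0.3 -0.9  0.3] qd7 -0.805 j7 0.026 yaw_cw -2.1122 tcp [0.6078 0.0836 0.0509] gap 0.0327 tau7 2.597 t 22.7
```

Call:
apply_moves:
  moves:
    - [[0, 0, 0], 0.12, 28]

```text
clock: 22.82
tcp_pos: [0.6077, 0.0836, 0.051]
tcp_rot: [1.705, 2.636, -0.004]
force: [-1.8, -0.9, 0.6]
finger_gap: 0.033
```

```bash
python3 t.py; cp pics/klast.png pics/k2.png; python3 prof.py pics/k1.png pics/klast.png
```

```text
T [-0.32   0.239  0.164] F [-1.8 -0.9  0.6] qd7 -0.817 j7 -0.076 yaw_cw -1.9933 tcp [0.6077 0.0836 0.051 ] gap 0.033 tau7 2.576 t 22.82
pics/k1.png [165, 164, 160, 145, 131, 123, 116, 129, 148, 146, 108, 65, 109, 148, 126, 93, 80, 79, 79, 83, 99, 130, 149, 155, 152, 119, 67, 102, 151, 167, 169, 170, 169, 168, 168, 168, 168, 168, 168, 169, 168, 168, 167, 168, 168, 170, 198, 226, 236, 238]
pics/klast.png [165, 163, 160, 145, 131, 126, 131, 147, 157, 133, 81, 84, 140, 141, 103, 82, 79, 80, 80, 88, 110, 137, 152, 158, 136, 86, 73, 130, 160, 167, 169, 168, 167, 167, 167, 167, 167, 168, 168, 168, 167, 167, 167, 167, 167, 167, 168, 168, 167, 167]
[-36, -34, -32, -30, -28, -26, -24, -22, -20, -18, -16, -14, -12, -10, -8, -6, -4, -2, 0, 2, 4, 6, 8, 10, 12, 14, 16, 18, 20, 22, 24, 26, 28, 30, 32, 34, 36, 38, 40, 42, 44, 46, 48, 50, 52, 54, 56, 58, 60, 62]
```

```bash
cp pics/klast.png pics/k3.png; cat > c.py <<'E'
from h import *
import sys
p=manip.capture("scene"); S=G-60*GY/1000
if len(sys.argv)>1: cv2.imwrite(sys.argv[1],p["image"][:,:,::-1])
ys=np.arange(-30,40,.25)
def cen(im):
    im=cv2.cvtColor(im,cv2.COLOR_BGR2GRAY); r=[]
    for gx in (-4,-2,0,2,4):
        uv=np.array([proj(p,S+GX*gx/1000+GY*y/1000+[0,0,.032]) for y in ys],np.float32)
        v=cv2.remap(im,uv[:,0][None],uv[:,1][None],cv2.INTER_LINEAR)[0].astype(float)
        o=[]
        for a,b in ((-20,-8),(10,21)):
            m=(ys>a)&(ys<b); w=np.clip(125-v[m],0,None); 
            i=ys[m][np.argmax(w)]; mm=m&(np.abs(ys-i)<4); w=np.clip(125-v[mm],0,None); o.append((w*ys[mm]).sum()/w.sum())
        r.append(np.mean(o))
    return np.mean(r).round(2)
for f in ("k0","k1","k3"): print(f,cen(cv2.imread(f"pics/{f}.png")))
print("now",cen(p["image"][:,:,::-1].copy()))
E
python3 c.py
```

```text
k0 2.9
k1 0.54
k3 -0.62
now -0.61
```

Call:
apply_moves:
  moves:
    - [[0, 0, 0], 0.1, 28]

```text
clock: 23.05
tcp_pos: [0.6075, 0.0835, 0.0509]
tcp_rot: [1.827, 2.553, -0.005]
force: [-1.7, -0.9, 1.9]
finger_gap: 0.0329
```

```bash
python3 t.py; python3 c.py pics/k4.png|tail -1
```

```text
T [-0.259  0.315  0.171] F [-1.7 -0.9  1.9] qd7 -0.709 j7 -0.158 yaw_cw -1.8992 tcp [0.6075 0.0835 0.0509] gap 0.0329 tau7 3.204 t 23.05
now -0.62
```

Call:
apply_moves:
  moves:
    - [[0, 0, 0], 0.1, 28]

```text
clock: 23.22
tcp_pos: [0.6074, 0.0835, 0.0509]
tcp_rot: [1.955, 2.456, -0.005]
force: [-0.9, -0.8, 1.7]
finger_gap: 0.0327
```

```bash
python3 t.py; python3 c.py pics/k5.png|tail -1; python3 t.py
```

```text
T [-0.26   0.439  0.156] F [-0.9 -0.8  1.7] qd7 -0.727 j7 -0.246 yaw_cw -1.7973 tcp [0.6074 0.0835 0.0509] gap 0.0327 tau7 3.077 t 23.23
now -0.62
T [-0.43   0.288 -0.03 ] F [-1.2 -1.4  0.7] qd7 0.115 j7 -0.252 yaw_cw -1.7906 tcp [0.6074 0.0835 0.0509] gap 0.0328 tau7 2.263 t 23.27
```

The bearing has stopped moving (−0.62 mm over three pictures) and the torque is steady at 0.156–0.171 N·m, so it is home and slipping. Slip began near yaw −2.11 and the yaw is now −1.79. I want about four clicks, so the stop is yaw ≈ −1.06, another 0.73 rad.

Call:
apply_moves:
  moves:
    - [[0, 0, 0], 0.1, 28]
    - [[0, 0, 0], 0.2, 28]
    - [[0, 0, 0], 0.3, 28]
    - [[0, 0, 0], 0.4, 28]

```text
clock: 23.78
tcp_pos: [0.6071, 0.0835, 0.0509]
tcp_rot: [2.406, 2.015, -0.005]
force: [-4.1, -1.5, 4.1]
finger_gap: 0.0328
```

```bash
python3 t.py; python3 c.py|tail -1;python3 t.py
```

```text
T [-0.347  0.946  0.121] F [-4.1 -1.5  4.1] qd7 -0.687 j7 -0.594 yaw_cw -1.3945 tcp [0.6071 0.0835 0.0509] gap 0.0328 tau7 2.119 t 23.77
now -0.62
T [-0.442  0.841 -0.052] F [-3.  -3.2  3.2] qd7 0.123 j7 -0.599 yaw_cw -1.389 tcp [0.6071 0.0835 0.0509] gap 0.0325 tau7 1.909 t 23.82
```

Call:
apply_moves:
  moves:
    - [[0, 0, 0], 0.1, 28]
    - [[0, 0, 0], 0.2, 28]
    - [[0, 0, 0], 0.3, 28]
    - [[0, 0, 0], 0.32, 28]
    - [[0, 0, 0], 0.32, 28]

```text
clock: 24.45
tcp_pos: [0.6068, 0.0836, 0.0509]
tcp_rot: [2.697, 1.605, -0.005]
force: [-5.7, -1.2, 5.5]
finger_gap: 0.0326
```

```bash
python3 t.py; python3 c.py|tail -1
```

```text
T [-0.246  1.192  0.107] F [-5.7 -1.2  5.5] qd7 -0.0 j7 -0.871 yaw_cw -1.0738 tcp [0.6068 0.0836 0.0509] gap 0.0326 tau7 -0.138 t 24.45
now -0.62
```

Call:
apply_moves:
  moves:
    - [[0, 0, 0], 0, 45]
    - [[0, 0, 0], 0, 60]
    - [[0, 0, 0], 0, 60]
    - [[0, 0, 0], 0, 60]
    - [[0, 0, -10], 0, 60]
    - [[0, 0, -35], 0, 60]
    - [[0, 0, -70], 0, 60]
    - [[0, 0, -110], 0, 60]
    - [[0, 0, -150], 0, 60]
    - [[0, 0, -150], 0, 60]

```text
clock: 25.75
tcp_pos: [0.6085, 0.0847, 0.2048]
tcp_rot: [2.695, 1.604, 0.003]
force: [0.7, 0.2, -0.6]
finger_gap: 0.0601
```

```bash
python3 t.py; python3 c.py pics/f1.png|tail -1; python3 -c "
from h import *
delta([.45,-.02,.2])"
```

```text
T [ 0.002  0.034 -0.024] F [ 0.7  0.2 -0.6] qd7 -0.008 j7 -0.813 yaw_cw -1.074 tcp [0.6085 0.0847 0.2048] gap 0.0601 tau7 0.184 t 25.75
now -0.62
tcp [0.6075 0.0844 0.2026] j7 -0.813 gap 0.0603 F [ 0.5 -0.7 -0.9] T [-0.05   0.023 -0.022] axes x [ 0.477  0.879 -0.003] z [ 0.002 -0.004 -1.   ]
delta mm [-166.8  -88.7    2.8] twist 0 t 25.8
```

Call:
apply_moves:
  moves:
    - [[-40, -20, 0], 0, 60]
    - [[-80, -45, -20], 0, 60]
    - [[-125, -66, -40], 0, 60]
    - [[-165, -88, -60], 0, 60]
    - [[-205, -110, -80], 0, 60]
    - [[-245, -135, -80], 0, 60]
    - [[-245, -135, -80], 0, 60]

```text
clock: 26.68
tcp_pos: [0.3698, -0.0677, 0.2827]
tcp_rot: [2.698, 1.6, -0.001]
force: [1.2, 0.4, -0.2]
finger_gap: 0.0598
```

```bash
cat > mk.py <<'E'
from h import *
K=G+70*GY/1000
P={n:manip.capture(n) for n in ("scene","top")}
for n,p in P.items():
    cv2.imwrite(f"pics/{n}F.png",p["image"][:,:,::-1])
    for f in (f"pics/{n}0.png",f"pics/{n}F.png"):
        im=cv2.cvtColor(cv2.imread(f),cv2.COLOR_BGR2GRAY).astype(float)
        # knob top rectified 0.25 mm grid
        g=np.arange(-16,16.1,.5); A,B=np.meshgrid(g,g)
        uv=np.array([proj(p,K+[a/1000,b/1000,.1075]) for a,b in zip(A.ravel(),B.ravel())],np.float32)
        v=cv2.remap(im.astype(np.float32),uv[:,0].reshape(A.shape),uv[:,1].reshape(A.shape),1)
        m=np.hypot(A,B)<13.5; w=np.clip(v-np.median(v[m])-25,0,None)*m
        x,y=(w*A).sum()/w.sum(),(w*B).sum()/w.sum(); C=np.cov(np.stack([A[w>0],B[w>0]]),aweights=w[w>0]); e,V=np.linalg.eigh(C)
        print(f,"mark centroid",round(x,1),round(y,1),"ang",np.degrees(np.arctan2(y,x)).round(0),"line ang",np.degrees(np.arctan2(V[1,1],V[0,1])).round(0),e.round(1),"peak",v[m].max())
a=[cv2.resize(cv2.imread(f"pics/scene{k}.png")[210:320,280:410],(400,338),interpolation=3) for k in "0F"]
cv2.imwrite("pics/final.png",np.hstack(a))
E
python3 mk.py; python3 c.py|tail -1
```

```text
pics/scene0.png mark centroid -8.1 -0.9 ang -174.0 line ang -173.0 [2.3 8.4] peak 234.46289
pics/sceneF.png mark centroid 6.9 2.5 ang 20.0 line ang -163.0 [2.2 8.9] peak 234.99023
pics/top0.png mark centroid -7.8 -1.0 ang -172.0 line ang -172.0 [3.1 7.4] peak 223.26758
pics/topF.png mark centroid 7.2 2.2 ang 17.0 line ang -163.0 [2.7 8.1] peak 221.84375
now 0.87
```

View pics/final.png

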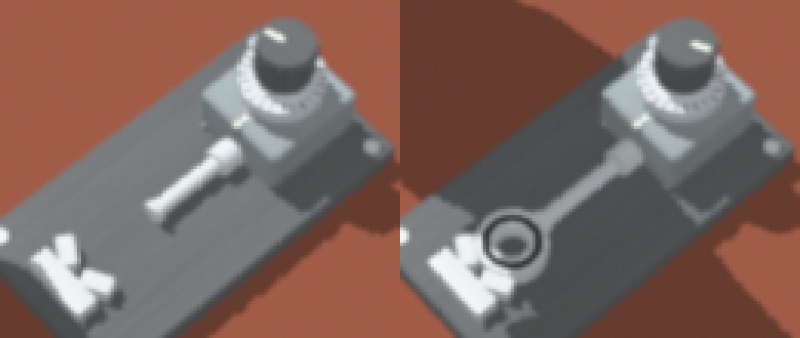

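```bash
python3 -c "
from bench import manip
print(manip.job_done(), manip.get_state()['clock'])"
```

```text
the job is handed in; nothing more can be done
the job is handed in; nothing more can be done
```

The small bearing is clamped home in the vee by the ratchet knob alone, with about four clicks of slip. I handed the job in at about 27 s of the 70 s allowed. The robot let go, backed off and touches nothing.

**What I did:**
- I picked up the small steel bearing, laid it flat on the plate about 3 mm short of the seat, and released it.
- I then gripped only the knob and turned it 2.97 rad clockwise in one grip.

**What the last checks showed:**
- **Bearing home:** it stopped moving over the last four pictures taken while turning. The torque rose from about 0.09 to about 0.16 N·m at the same moment.
- **Slip:** it began about 1.04 rad before the end, which is about 4.0 clicks. My uncertainty is about a quarter to half a click.
- **No slip in the grip:** the white mark on the knob turned about 170°, the same as the hand.
- **Spindle:** in the final picture it rests against the bearing, and its travel of about 9.5 mm fits the 1.93 rad that the drum should have turned.

**What disagreed or went wrong:**
- **Fingertip height:** the fingertips stood about 31–38 mm above the reported TCP. The first few grasps closed in the air above the bearing. I found the right height by stepping down and applied the same offset at the plate and the knob.
- **Opening reading:** the finger opening read about 1.6–2 mm low on both parts.
- **Torque after slip:** near the end one moving reading was lower, 0.12 N·m, while side force was building up, and one turning reading just before the bearing came home was near zero (0.007 N·m).
- **Bearing position:** a last reading came out 1.5 mm off. I put this down to changed lighting after the arm left, because the bearing still looked home in the picture.
- **Other things on the bench:** I did not measure the other items again at the end. No step touched them.

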